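# Push a glass jar along the fence into the curing nook and seat it

### The arm

A 6-joint arm with a two-finger parallel gripper is mounted at the origin on a cart in front of the work surface, level with it; the furniture and walls round the work are solid. World frame = base frame: x ahead of the robot, y to its left, z up, the work surface at z = 0. Lengths are in mm, angles in rad, forces in N, time in s.
With the tool pointing down it reaches from about 350 to 775 mm from the base axis. Payload 7.3 kg.
Tool frame: the origin (TCP) lies between the finger pads; the fingertips stand 25 mm ahead of it and the grasp point (between the pads) lies 6 mm ahead of it; z points along the fingers, y is the line along which they close (so a half turn about z gives the same grasp; the last joint's range is limited). The gripper opens to 92 mm and grips with 3 to 60 N. Pads are 19 mm wide; open, the fingers measure 130 mm over their backs; the gripper's body (75 mm by 190 mm) begins 47 mm behind the grasp point.
Start: joints at [0.974, 0.342, 1.524, -0, 1.275, -0.146], TCP at [228.723, 472.576, 251.741] pointing down, gripper open.
Joint ranges: [-2.53, 2.53], [-0.77, 2.02], [0.04, 2.7], [-1, 4.14], [0.28, 2.66], [-3.11, 3.11]. Speed limits (rad/s): [2.57, 2.57, 3.14, 3.14, 3.14, 3.14].

### API

Orientations are given as [roll, pitch, yaw] about the fixed x, y, z axes, in that order (R = Rz(yaw) Ry(pitch) Rx(roll)).
In Python, from plant import bot gives the robot as it stands.
- The arm moves only by the tool play_rows, never from a script. Its argument "commands" is a list of rows, each an object of numbers: "x", "y", "z": the shift along the tool's x, y, z in m; "twist": the turn about the tool's z in degrees. In form: [{"x": .., "y": .., "z": .., "twist": ..}, ...]. A call has exactly 8 rows; each row is the pose to reach, as a shift and turn from the pose commanded when the call began, along the tool's axes at that moment; what a row does not reach only later rows make up. A row lasts 1/10 s, in which the tool goes at most 50 mm and 8.59 degrees, less where a joint would pass 70% of its speed; a pose out of reach is approached as far as the arm can. A call with a gripper value outside its range is refused whole. "jaw" is the closure, from 0 (fully open) to 1 (shut), set as the call begins (left out, the last holds). The fingers move at their own pace and stop on an object; the grip force is fixed at half the most. Time passes only in rows, so rows that repeat a pose let the fingers close, or fill a call up. It gives the time, the measured TCP pose, the force, the opening and the grip force at its end, in the units of the state.
- bot.get_obs(): the state, without advancing time (a new reading comes with each control period).
- bot.capture(name): name is "scene" or "top" or "wrist"; returns a dict with "pixels" (384x512x3 uint8, red, green, blue), "fx", "fy", "cx", "cy" (pixels), "eye" and "rotation" of the camera in the world. Camera axes: x right, y down, z forward; pixel columns grow to the right and rows downward; lengths in mm; the calibration is good to about 2 mm. The wrist camera is an equidistant fisheye: a pixel r from the principal point sees the ray r / f radians off the axis. A picture is of the moment at which its call begins. There is no depth.
- bot.close_job(): hands the job in; it is judged then, once.
The state is a dict: "time": time; "joint_positions": joint angles; "dq": joint speeds; "tau": joint torques, N m; "tool_pos": TCP position; "tcp_rot": TCP orientation; "contact_force": force on the tool from outside, world axes, zero at the start; "moment": the same for the moment, N m; "grip_width": finger opening in mm; "finger_force": force on a finger pad.
Only numpy, scipy, OpenCV 4.12 (cv2) and the standard library are available. Lean on these libraries where they do the work, as an engineer would, in place of code of your own. Each camera call takes 0.05 s, during which the arm holds its last target. There are 200 camera calls.

### The job

Slide the larger white-capped glass jar across the bench until it touches the start of the aluminium fence, let go, then push it from behind along the fence, keeping it against the fence and not gripping or lifting it, into the low grey hood. Feel for the sprung seat plate hidden inside, press the jar onto it with about 10 N for a good second (never more than about 20 N), then back off and leave the jar standing there. Handle the jar gently and leave the other things alone.

Things in the scene. Friction and masses are not known exactly. Their poses are not given: they have to be found in the camera images.
- jar: the jar to load: clear glass with white cap, standing upright, 45 mm diameter (body to 43 mm high, radius 22.3 mm; cap radius 19 mm above), 54 mm tall, 0.1 to 0.17 kg; origin at the centre of its underside, z up. It is the larger of the two white-capped containers; it starts 75 to 100 mm out from the fence.
- station: fixed station: aluminium fence 12 mm thick, 40 mm high, with a low grey hood at its far end. Origin at bench height on the fence's working face (plane y = 0); x runs along the fence to the hood, y from the face out over the lane, z up. Fence from x = -150 to +200 mm; behind it a foot flange 4 mm thick to y = -37 mm. The face is slick. A jar on it has its centre at y = 22.5 mm.
- fence_start (a point): middle of the start of the fence, on its working face at bench height (station x = -90, y = 0 mm): bring the jar against the fence here, anywhere from x = -150 to -30 mm; axes as the station's
- hood_mouth (a point): on the fence face at bench height under the edge of the hood's open mouth (station x = 130, y = 0 mm), axes as the station's; the mouth faces -x. Roof 57 mm high inside, 61 mm outside; outer cheek at y = 53 to 59 mm; back at station x = 192 mm. Fingers cannot go under the roof and need not: the seated jar's rear still stands about 18 to 39 mm out of the mouth.
- seat_plate (a joint): travel (m) of the hidden slick sprung plate in the hood, 40 mm wide, 6 to 42 mm high, along station +x: 0 untouched, grows as the jar presses; 8 N per mm (10 N = 1.25 mm), bottoms at 6 mm, springs back. Its place is set anew each time: the jar first touches it with its centre at station x = 114 to 134 mm, to be felt. The reading is too coarse to seat by.
- small_pot: bystander: smaller white-capped clear pot with beads, 38 mm diameter, 40 mm tall, origin at centre of underside; it and the jar stand at two places in front of the fence, either way round
- vial: bystander: open clear vial, 38 mm diameter, 50 mm tall, in front of the fence near the hood; origin at centre of underside
- glue: bystander: white bottle with blue pointed cap, 28 mm diameter, 90 mm tall, on the right, behind the fence; origin at centre of underside
- lid: bystander: black round lid, 47 mm diameter, 20 mm high, behind the fence; origin at centre of underside
- blue_pot: bystander: small clear pot with blue cap, 27 mm diameter, 50 mm tall, behind the fence; origin at centre of underside
- tweezers: bystander: steel tweezers 124 mm long lying on the bench at the right; origin at the centre of the underside
Mind the look-alikes: they are no part of the job. Leave any green or orange look-alike of the jar alone.

How it is judged:
By the outcome, as a careful person would: the job done as asked, in the order asked, and still so for the second after the job is handed in, with the robot touching nothing.
It also fails if it takes over 64 s, if anything falls off the work surface, if the arm or the gripper's body presses on something with over 40 N, if the wrist force passes 120 N, or if a joint passes its speed limit or range.

## Working session

There is one attempt and no reset: what is moved stays moved. The work goes in short steps, Python scripts to look and compute and a tool call to move; the robot and the scene stay as the last step left them, time stands still between calls to the robot, and variables do not carry over. Pictures are saved under pics/ and viewed, at most 13 in all, crops included, and the job is handed in when it is done.

Besides the shell and the picture viewer there is one more tool, called by a JSON object that holds its "name" and its "arguments". play_rows: Moves the arm, as the interface text tells. Its arguments: {"type":"object","properties":{"commands":{"type":"array"},"jaw":{"type":"number"}},"required":["commands"]}

```bash
mkdir -p pics; ls; python3 - <<'E'
from plant import bot
import cv2,numpy as np,pickle
for n in ("top","scene"):
    c=bot.capture(n); pickle.dump(c,open(f'{n}.pkl','wb'))
    cv2.imwrite(f'pics/{n}0.png',c["pixels"][:,:,::-1])
    print(n,c["fx"],c["fy"],c["cx"],c["cy"],np.round(c["eye"],1),np.round(c["rotation"],3).tolist())
o=bot.get_obs();print({k:np.round(v,3).tolist() for k,v in o.items()})
E
```

```text
pics
top 393.08770815315984 393.08770815315984 255.92933734088766 195.64300946418055 [ 381.7 -139.5 1023.1] [-3.059, 0.012, -1.583]
scene 471.9184986819683 471.9184986819683 254.418582364688 191.10742834143642 [-125.  -425.6  809.6] [-2.448, 0.004, -1.128]
{'time': 0.1, 'joint_positions': [0.974, 0.343, 1.525, 0.0, 1.275, -0.146], 'dq': [0.0, -0.002, -0.002, 0.001, -0.001, 0.001], 'tau': [0.002, -43.2, -24.47, 0.072, 0.053, -0.0], 'tool_pos': [228.554, 472.303, 251.124], 'tcp_rot': [-3.14, -0.0, 2.691], 'contact_force': [-0.142, -0.241, 0.409], 'moment': [0.044, -0.045, -0.022], 'finger_force': 0.0, 'grip_width': 91.733}
```

View pics/top0.png

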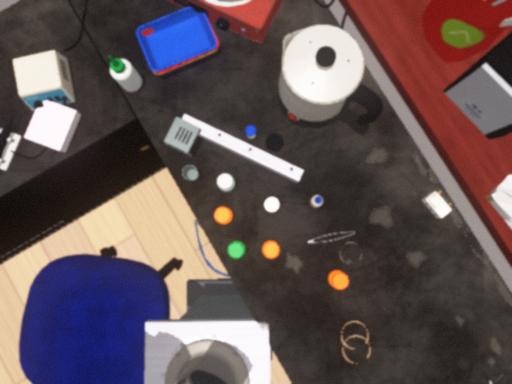

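View pics/scene0.png

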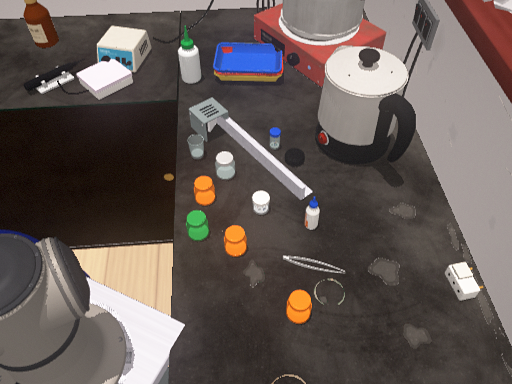

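The top view shows the fence from about (302,175) to the hood at (182,133). The jar is at (226,182), the small pot at (272,204) and the vial at (190,172). Next I convert these to positions.

```bash
cat > h.py <<'E'
import numpy as np,cv2,pickle
from scipy.spatial.transform import Rotation as R
def ray(c,uv,z):
    d=R.from_euler('xyz',c["rotation"]).as_matrix()@np.array([(uv[0]-c["cx"])/c["fx"],(uv[1]-c["cy"])/c["fy"],1.])
    e=np.array(c["eye"]);return (e+d*(z-e[2])/d[2])
E
python3 - <<'E'
from h import *
for n in("top","scene"):
    c=pickle.load(open(n+'.pkl','rb'));p=c["pixels"]
    hsv=cv2.cvtColor(p,cv2.COLOR_RGB2HSV)
    m=((hsv[:,:,1]<50)&(hsv[:,:,2]>150)).astype(np.uint8)
    cs,_=cv2.findContours(m,0,2)
    print(n)
    for k in cs:
        a=cv2.contourArea(k)
        if a<40 or a>4000: continue
        (x,y),(w,h),t=cv2.minAreaRect(k)
        print(np.round([x,y,w,h,t,a],1),"z54",ray(c,(x,y),54).round(0)[:2],"z40",ray(c,(x,y),40).round(0)[:2], np.round(cv2.boxPoints(((x,y),(w,h),t))).tolist() if a>250 else '')
c=pickle.load(open('top.pkl','rb'))["pixels"][100:240,150:340]
c2=pickle.load(open('scene.pkl','rb'))["pixels"][85:220,170:340]
cv2.imwrite('pics/c1.png',np.vstack([cv2.resize(c[:,:,::-1],(570,420) ,interpolation=2)])) 
c=cv2.resize(c[:,:,::-1],(780,575),interpolation=2);cv2.imwrite('pics/c1.png',c)
E
```

```text
top
[211.6 263.9  41.7   8.2  46.2  90.5] z54 [297. -18.] z40 [295. -17.] 
[271.3 204.3  14.8  15.6  45.  181.5] z54 [ 441. -166.] z40 [ 441. -167.] 
[315.4 201.1  10.3   8.8  60.3  40.5] z54 [ 447. -276.] z40 [ 448. -277.] 
[437.9 204.2  27.   16.1  50.7 382.5] z54 [ 435. -575.] z40 [ 436. -582.] [[423.0, 199.0], [436.0, 189.0], [453.0, 210.0], [440.0, 220.0]]
[501. 201.  54.  20.  90. 587.] z54 [ 441. -730.] z40 [ 442. -738.] [[491.0, 174.0], [511.0, 174.0], [511.0, 228.0], [491.0, 228.0]]
[225.  181.5  17.   16.   90.  220. ] z54 [499. -53.] z40 [500. -51.] 
[192.  174.5   9.    8.   90.   54.5] z54 [517.  30.] z40 [519.  32.] 
[  8.2 150.9  11.6  38.1  23.2 315. ] z54 [584. 493.] z40 [587. 502.] [[-5.0, 166.0], [10.0, 131.0], [21.0, 136.0], [6.0, 171.0]]
[ 234.2  155.1  139.    34.2   25.1 2204.5] z54 [565. -76.] z40 [567. -75.] [[164.0, 141.0], [179.0, 110.0], [304.0, 169.0], [290.0, 200.0]]
[  51.3  124.3   43.5   45.7   21.8 1773. ] z54 [650. 386.] z40 [654. 394.] [[23.0, 137.0], [40.0, 95.0], [80.0, 111.0], [63.0, 154.0]]
[498.   79.4  41.7   7.   43.8 220.5] z54 [ 748. -742.
[... 1720 characters left out ...]
.1 2757. ] z54 [699. 384.] z40 [714. 399.] [[72.0, 80.0], [118.0, 12.0], [160.0, 40.0], [113.0, 109.0]]
[317.   30.5  79.6  29.5  11.9 614.5] z54 [1067.  -59.] z40 [1089.  -52.] [[275.0, 37.0], [281.0, 8.0], [359.0, 24.0], [353.0, 53.0]]
[502.5   6.   12.   17.   90.  124. ] z54 [1437. -528.] z40 [1466. -530.] 
[233.    4.5   9.   46.   90.  334.5] z54 [1094.  229.] z40 [1117.  241.] [[210.0, 0.0], [256.0, 0.0], [256.0, 9.0], [210.0, 9.0]]
[ 123.5    8.    16.   173.    90.  2050.5] z54 [933. 525.] z40 [953. 543.] [[37.0, 0.0], [210.0, 0.0], [210.0, 16.0], [37.0, 16.0]]
[ 12.5   9.   18.   25.   90.  413. ] z54 [784. 832.] z40 [801. 855.] [[-0.0, 0.0], [25.0, 0.0], [25.0, 18.0], [0.0, 18.0]]
```

View pics/c1.png

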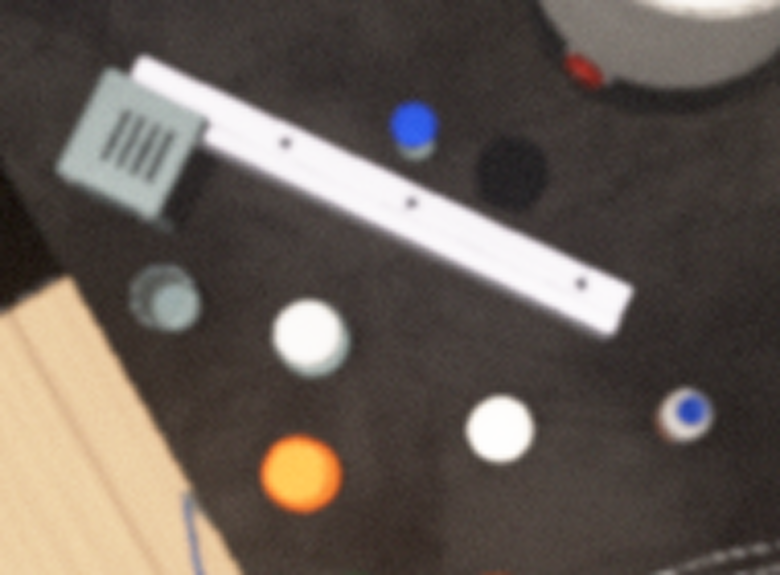

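```bash
python3 - <<'E'
from h import *
c=pickle.load(open('top.pkl','rb'));g=cv2.cvtColor(c["pixels"],cv2.COLOR_RGB2GRAY).astype(np.float32)
f=lambda x,y:np.array([150+x/4.105-.4,100+y/4.107-.4])
a,b=f(285,142),f(581,283);d=(b-a)/np.linalg.norm(b-a);n=np.array([-d[1],d[0]])
pts=[[],[]]
L=np.linalg.norm(b-a)
s=np.arange(-12,14,.25)
acc=[]
for t in np.linspace(-8,L+2,40):
    q=a+d*t+n*s[:,None]
    v=cv2.remap(g,q[:,0:1].astype(np.float32),q[:,1:2].astype(np.float32),1)[:,0];acc.append(v)
    thr=(v.max()+v.min())/2;i=np.where(v>thr)[0]
    pts[0].append(q[i[0]]);pts[1].append(q[i[-1]])
m=np.mean(acc,0);print([(round(float(x),1),int(y)) for x,y in zip(s,m)][::3])
for k,z in((0,4),(1,40),(1,0)):
    w=np.array([ray(c,p,z)[:2] for p in pts[k]]);vx,vy,x0,y0=cv2.fitLine(w.astype(np.float32),cv2.DIST_HUBER,0,.01,.01)[:,0]
    print(k,z,"dir",np.degrees(np.arctan2(vy,vx)),"through",x0,y0,"res",np.std((w-[x0,y0])@[-vy,vx]), "normal off",-vy*x0+vx*y0)
for nm,p,z in(("startfront",(608,337),40),("startback",(632,292),4),("hoodA",(115,68),61),("hoodB",(207,122),61),("hoodC",(160,220),61),("hoodD",(58,170),61),("vial top",(165,298),50),("blue",(414,126),50),("glue",(690,410),90),("lid",(511,172),20),("or",(301,474),54)):
    print(nm,ray(c,f(*p),z).round(1)[:2])
s_=pickle.load(open('scene.pkl','rb'))["pixels"]
cv2.imwrite('pics/c2.png',cv2.resize(s_[85:220,170:340,::-1],(740,588),interpolation=2))
E
```

```text
[(-12.0, 60), (-11.2, 60), (-10.5, 60), (-9.8, 59), (-9.0, 59), (-8.2, 60), (-7.5, 61), (-6.8, 63), (-6.0, 71), (-5.2, 98), (-4.5, 149), (-3.8, 203), (-3.0, 233), (-2.2, 242), (-1.5, 243), (-0.8, 240), (0.0, 239), (0.8, 240), (1.5, 243), (2.2, 244), (3.0, 244), (3.8, 245), (4.5, 246), (5.2, 247), (6.0, 247), (6.8, 243), (7.5, 226), (8.2, 191), (9.0, 148), (9.8, 115), (10.5, 91), (11.2, 76), (12.0, 69), (12.8, 66), (13.5, 65)]
0 4 dir 63.595936 through 607.6016 -104.710495 res 0.30836951764825116 normal off -590.78143
1 40 dir 63.496468 through 569.4903 -91.382034 res 0.26562842355402144 normal off -550.4203
1 0 dir 63.496494 through 577.12994 -89.424904 res 0.27645068131027034 normal off -556.3838
startfront [ 497.4 -234.3]
startback [ 530.2 -253.6]
hoodA [664.1  64.6]
hoodB [629.8   8.4]
hoodC [569.9  36.9]
hoodD [601.5  99. ]
vial top [523.9  35.8]
blue [ 628.1 -117.1]
glue [ 448.4 -275.9]
lid [ 605.3 -177.3]
or [415.5 -46.9]
```

View pics/c2.png

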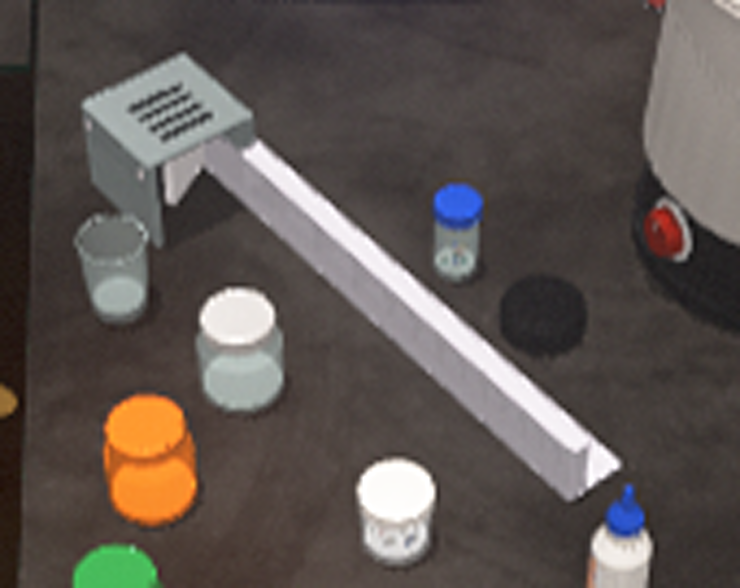

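The crops show the jar cap centre at about (225,181) in the top view and (224,157) in the scene view. The fence face is lit, and the pot, vial and glue stand clear of the path I plan.

```bash
cat >> h.py <<'E'
th=np.radians(63.5);X=np.array([np.cos(th),np.sin(th)]);Y=np.array([-X[1],X[0]]);O=160*X-555*Y
def st(w): return np.array([(np.array(w)[:2]-O)@X,(np.array(w)[:2]-O)@Y])
def wo(s): return O+s[0]*X+s[1]*Y
def plan(o,x,y,z,yaw=153.5):
    """shift in tool axes (m) and twist to station x,y, world z, world yaw deg"""
    M=R.from_euler('xyz',o["tcp_rot"]).as_matrix();p=np.array(o["tool_pos"])
    d=M.T@(np.append(wo((x,y)),z)-p)
    tw=-((yaw-np.degrees(o["tcp_rot"][2])+180)%360-180)
    return (d/1000).round(4),round(tw,2)
def show(o): print("t",round(o["time"],2),"station",st(o["tool_pos"]).round(1),"z",round(o["tool_pos"][2],1),"rpy",np.degrees(o["tcp_rot"]).round(2),"Fst",(np.array(o["contact_force"])[:2]@np.array([X,Y]).T).round(2),round(o["contact_force"][2],2),"w",round(o["grip_width"],1),round(o["finger_force"],1),"q6",round(o["joint_positions"][5],2))
E
python3 - <<'E'
from h import *
from plant import bot
t,s=[pickle.load(open(n+'.pkl','rb')) for n in("top","scene")]
print("jar",st(ray(t,(225,181.3),54)),st(ray(s,(224.3,157.2),54)))
print("pot",st(ray(t,(271.4,204.3),40)),"vial",st((523.9,35.8)),"glue",st((448.4,-275.9)),"or",st((415,-47)))
o=bot.get_obs();show(o)
print(plan(o,15,85,120))
E
```

```text
jar [15.68858278 84.84548685] [17.42833812 82.81255408]
pot [-112.780542     85.46866765] vial [105.80168443 102.11776967] glue [-206.83729097   30.60545562] or [-16.88982255 162.63094272]
t 0.1 station [364.7 561.2] z 251.1 rpy [-1.7992e+02 -1.0000e-02  1.5417e+02] Fst [-0.28  0.02] 0.41 w 91.7 0.0 q6 -0.15
(array([-0.4721, -0.355 ,  0.1315]), np.float64(0.67))
```

{"name": "play_rows", "arguments": {"commands": [{"x": -0.04,"y": -0.03,"z": 0.0,"twist": 0.67},{"x": -0.08,"y": -0.06,"z": 0.0,"twist": 0.67},{"x": -0.12,"y": -0.09,"z": 0.01,"twist": 0.67},{"x": -0.16,"y": -0.12,"z": 0.02,"twist": 0.67},{"x": -0.2,"y": -0.15,"z": 0.03,"twist": 0.67},{"x": -0.24,"y": -0.18,"z": 0.04,"twist": 0.67},{"x": -0.28,"y": -0.21,"z": 0.05,"twist": 0.67},{"x": -0.32,"y": -0.24,"z": 0.06,"twist": 0.67}], "jaw": 0.26}}

```text
time: 0.9
tool_pos: [409.9, 120.4, 192.5]
tcp_rot: [3.141, -0.0, 2.679]
contact_force: [1.5, 0.7, -1.0]
grip_width: 68.2
finger_force: 0.0
```

{"name": "play_rows", "arguments": {"commands": [{"x": -0.04,"y": -0.03,"z": 0.01},{"x": -0.08,"y": -0.06,"z": 0.02},{"x": -0.11,"y": -0.085,"z": 0.03},{"x": -0.13,"y": -0.1,"z": 0.035},{"x": -0.145,"y": -0.11,"z": 0.04},{"x": -0.152,"y": -0.115,"z": 0.04},{"x": -0.152,"y": -0.115,"z": 0.04},{"x": -0.152,"y": -0.115,"z": 0.04}]}}

```text
invalid input at $.commands[0]: expected keys x, y, z, twist
```

```bash
python3 - <<'E'
from h import *
from plant import bot
o=bot.get_obs();show(o);print(plan(o,16.5,84,32))
c=bot.capture("wrist");pickle.dump(c,open('w.pkl','wb'));print(c["fx"],c["cx"],c["cy"],c["eye"],c["rotation"]);cv2.imwrite('pics/w1.png',c["pixels"][:,:,::-1])
E
```

```text
t 0.9 station [130.7 241.9] z 192.5 rpy [179.99  -0.   153.5 ] Fst [ 1.31 -1.02] -0.97 w 68.2 0.0 q6 -1.0
(array([-0.1579, -0.1142,  0.1605]), np.float64(-0.0))
297.3186396354542 257.05082624645337 192.5246042844017 [339.68977447 155.82126167 325.46464   ] [ 2.84834576e+00 -5.86945420e-04  1.10801300e+00]
```

View pics/w1.png

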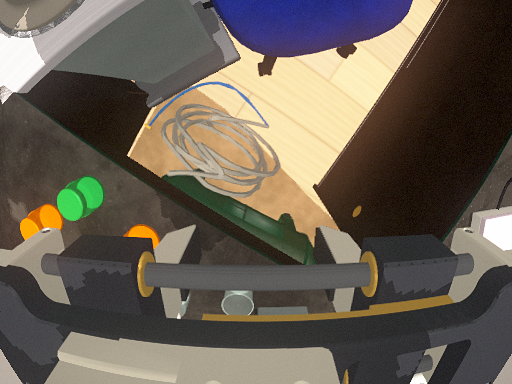

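The wrist view shows the open fingers at (180,260) and (335,260), with the vial at (237,302). I'm not over the jar yet because the second call was rejected. I'll carry on.

{"name": "play_rows", "arguments": {"commands": [{"x": -0.04,"y": -0.03,"z": 0.01,"twist": 0},{"x": -0.08,"y": -0.06,"z": 0.02,"twist": 0},{"x": -0.11,"y": -0.085,"z": 0.03,"twist": 0},{"x": -0.135,"y": -0.1,"z": 0.04,"twist": 0},{"x": -0.15,"y": -0.11,"z": 0.05,"twist": 0},{"x": -0.158,"y": -0.114,"z": 0.06,"twist": 0},{"x": -0.158,"y": -0.114,"z": 0.07,"twist": 0},{"x": -0.158,"y": -0.114,"z": 0.08,"twist": 0}]}}

```text
time: 1.75
tool_pos: [499.4, -49.0, 112.0]
tcp_rot: [3.141, -0.001, 2.68]
contact_force: [-1.2, 1.0, 0.3]
grip_width: 68.0
finger_force: 0.0
```

```bash
python3 - <<'E'
from h import *
from plant import bot
o=bot.get_obs();show(o);print(plan(o,16.5,84,32))
c=bot.capture("wrist");cv2.imwrite('pics/w2.png',c["pixels"][:,:,::-1])
c=bot.capture("scene");cv2.imwrite('pics/s2.png',c["pixels"][60:260,120:370,::-1])
a=cv2.imread('pics/w2.png')[184:];b=cv2.resize(cv2.imread('pics/s2.png'),(512,400));cv2.imwrite('pics/ws2.png',np.vstack([a,b]))
E
```

```text
t 1.75 station [19.  86.2] z 112.0 rpy [ 1.7999e+02 -7.0000e-02  1.5355e+02] Fst [0.37 1.51] 0.28 w 68.0 0.0 q6 -1.36
(array([-0.0023, -0.0025,  0.08  ]), np.float64(0.05))
```

View pics/ws2.png

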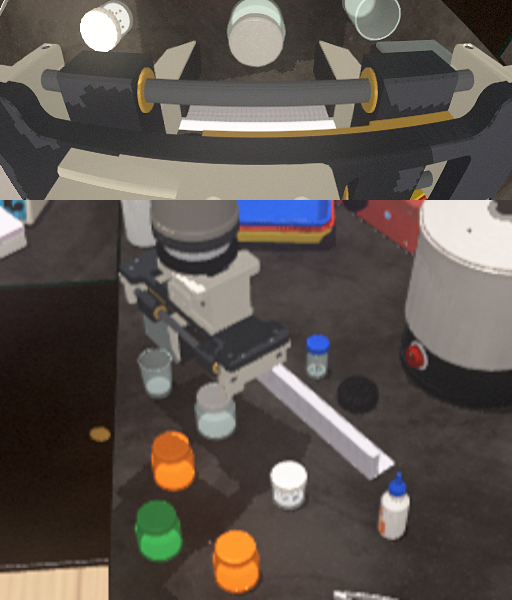

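In the wrist view the jar at (257,30) is centred between the fingers, which are at 180 and 335. The descent path is clear.

{"name": "play_rows", "arguments": {"commands": [{"x": 0,"y": 0,"z": 0.015,"twist": 0},{"x": 0,"y": 0,"z": 0.03,"twist": 0},{"x": 0,"y": 0,"z": 0.045,"twist": 0},{"x": 0,"y": 0,"z": 0.06,"twist": 0},{"x": 0,"y": 0,"z": 0.07,"twist": 0},{"x": 0,"y": 0,"z": 0.076,"twist": 0},{"x": 0,"y": 0,"z": 0.079,"twist": 0},{"x": 0,"y": 0,"z": 0.079,"twist": 0}]}}

```text
time: 2.65
tool_pos: [500.1, -50.0, 34.0]
tcp_rot: [3.141, 0.0, 2.679]
contact_force: [-0.1, -0.2, 1.0]
grip_width: 68.0
finger_force: 0.0
```

{"name": "play_rows", "arguments": {"commands": [{"x": 0,"y": 0,"z": 0,"twist": 0},{"x": 0,"y": 0,"z": 0,"twist": 0},{"x": 0,"y": 0,"z": 0,"twist": 0},{"x": 0,"y": 0,"z": 0,"twist": 0},{"x": 0,"y": 0,"z": 0,"twist": 0},{"x": 0,"y": 0,"z": 0,"twist": 0},{"x": 0,"y": 0,"z": 0,"twist": 0},{"x": 0,"y": 0,"z": 0,"twist": 0}], "jaw": 0.56}}

```text
time: 3.45
tool_pos: [500.3, -50.3, 34.2]
tcp_rot: [3.141, 0.001, 2.679]
contact_force: [-0.7, -0.1, 6.1]
grip_width: 43.9
finger_force: 30.0
```

```bash
python3 - <<'E'
from h import *
from plant import bot
o=bot.get_obs();show(o);print(plan(o,-45,22.5,33))
E
```

```text
t 3.45 station [18.2 84.9] z 34.2 rpy [1.7999e+02 3.0000e-02 1.5350e+02] Fst [-0.44  0.6 ] 6.13 w 43.9 30.0 q6 -1.36
(array([-0.0624, -0.0632,  0.0012]), np.float64(0.0))
```

{"name": "play_rows", "arguments": {"commands": [{"x": 0,"y": 0,"z": -0.0004,"twist": 0},{"x": -0.002,"y": -0.002,"z": -0.0004,"twist": 0},{"x": -0.006,"y": -0.007,"z": -0.0004,"twist": 0},{"x": -0.011,"y": -0.013,"z": -0.0004,"twist": 0},{"x": -0.016,"y": -0.019,"z": -0.0004,"twist": 0},{"x": -0.021,"y": -0.025,"z": -0.0004,"twist": 0},{"x": -0.026,"y": -0.031,"z": -0.0004,"twist": 0},{"x": -0.031,"y": -0.037,"z": -0.0004,"twist": 0}]}}

```text
time: 4.25
tool_pos: [511.4, -98.0, 34.2]
tcp_rot: [3.142, -0.0, 2.679]
contact_force: [-0.8, 2.3, 0.5]
grip_width: 44.1
finger_force: 30.0
```

{"name": "play_rows", "arguments": {"commands": [{"x": -0.004,"y": -0.006,"z": 0,"twist": 0},{"x": -0.008,"y": -0.012,"z": 0,"twist": 0},{"x": -0.012,"y": -0.018,"z": 0,"twist": 0},{"x": -0.015,"y": -0.022,"z": 0,"twist": 0},{"x": -0.018,"y": -0.024,"z": 0,"twist": 0},{"x": -0.021,"y": -0.025,"z": 0,"twist": 0},{"x": -0.023,"y": -0.025,"z": 0,"twist": 0},{"x": -0.024,"y": -0.025,"z": 0,"twist": 0}]}}

```text
time: 5.05
tool_pos: [521.8, -130.2, 34.2]
tcp_rot: [3.142, -0.0, 2.679]
contact_force: [-0.2, 0.2, 0.5]
grip_width: 44.0
finger_force: 30.0
```

```bash
python3 - <<'E'
from h import *
from plant import bot
o=bot.get_obs();show(o);print(plan(o,-45,22.5,33))
E
```

```text
t 5.05 station [-43.7  29.9] z 34.2 rpy [180.    -0.   153.51] Fst [0.12 0.29] 0.48 w 44.0 30.0 q6 -1.5
(array([-0.0074, -0.0013,  0.0012]), np.float64(0.01))
```

{"name": "play_rows", "arguments": {"commands": [{"x": -0.0006,"y": 0,"z": 0,"twist": 0},{"x": -0.0012,"y": 0,"z": 0,"twist": 0},{"x": -0.0018,"y": 0,"z": 0,"twist": 0},{"x": -0.0024,"y": 0,"z": 0,"twist": 0},{"x": -0.003,"y": 0,"z": 0,"twist": 0},{"x": -0.0036,"y": 0,"z": 0,"twist": 0},{"x": -0.0042,"y": 0,"z": 0,"twist": 0},{"x": -0.0045,"y": 0,"z": 0,"twist": 0}]}}

```text
time: 5.85
tool_pos: [525.4, -132.1, 34.2]
tcp_rot: [3.142, -0.001, 2.679]
contact_force: [-1.2, 0.3, 0.1]
grip_width: 43.4
finger_force: 30.0
```

```bash
python3 - <<'E'
from h import *
from plant import bot
o=bot.get_obs();show(o)
E
```

```text
t 5.85 station [-43.8  25.8] z 34.2 rpy [ 1.800e+02 -4.000e-02  1.535e+02] Fst [-0.3   1.16] 0.11 w 43.4 30.0 q6 -1.5
```

{"name": "play_rows", "arguments": {"commands": [{"x": -0.0003,"y": 0,"z": 0,"twist": 0},{"x": -0.0006,"y": 0,"z": 0,"twist": 0},{"x": -0.0009,"y": 0,"z": 0,"twist": 0},{"x": -0.0012,"y": 0,"z": 0,"twist": 0},{"x": -0.0015,"y": 0,"z": 0,"twist": 0},{"x": -0.0015,"y": 0,"z": 0,"twist": 0},{"x": -0.0015,"y": 0,"z": 0,"twist": 0},{"x": -0.0015,"y": 0,"z": 0,"twist": 0}]}}

```text
time: 6.65
tool_pos: [525.6, -132.2, 34.2]
tcp_rot: [-3.141, -0.003, 2.679]
contact_force: [-6.4, 2.3, 4.5]
grip_width: 44.0
finger_force: 30.0
```

```bash
python3 - <<'E'
from h import *
from plant import bot
o=bot.get_obs();show(o)
E
```

```text
t 6.65 station [-43.8  25.6] z 34.2 rpy [-179.99   -0.2   153.51] Fst [-0.77  6.77] 4.52 w 44.0 30.0 q6 -1.5
```

{"name": "play_rows", "arguments": {"commands": [{"x": 0.0004,"y": 0,"z": 0,"twist": 0},{"x": 0.0008,"y": 0,"z": 0,"twist": 0},{"x": 0.001,"y": 0,"z": 0,"twist": 0},{"x": 0.001,"y": 0,"z": 0,"twist": 0},{"x": 0.001,"y": 0,"z": 0,"twist": 0},{"x": 0.001,"y": 0,"z": 0,"twist": 0},{"x": 0.001,"y": 0,"z": 0,"twist": 0},{"x": 0.001,"y": 0,"z": 0,"twist": 0}]}}

```text
time: 7.45
tool_pos: [525.5, -132.2, 34.2]
tcp_rot: [3.142, -0.001, 2.679]
contact_force: [-5.4, 1.9, 2.8]
grip_width: 44.0
finger_force: 30.0
```

{"name": "play_rows", "arguments": {"commands": [{"x": 0,"y": 0,"z": 0,"twist": 0},{"x": 0,"y": 0,"z": 0,"twist": 0},{"x": 0,"y": 0,"z": 0,"twist": 0},{"x": 0,"y": 0,"z": 0,"twist": 0},{"x": 0,"y": 0,"z": 0,"twist": 0},{"x": 0,"y": 0,"z": 0,"twist": 0},{"x": 0,"y": 0,"z": 0,"twist": 0},{"x": 0,"y": 0,"z": 0,"twist": 0}], "jaw": 0.28}}

```text
time: 8.25
tool_pos: [526.1, -132.4, 34.3]
tcp_rot: [3.141, 0.0, 2.679]
contact_force: [-0.3, 0.3, 0.4]
grip_width: 65.8
finger_force: 0.0
```

{"name": "play_rows", "arguments": {"commands": [{"x": 0,"y": 0,"z": -0.008,"twist": 0},{"x": 0,"y": 0,"z": -0.02,"twist": 0},{"x": 0,"y": 0,"z": -0.035,"twist": 0},{"x": 0,"y": 0,"z": -0.05,"twist": 0},{"x": 0,"y": 0,"z": -0.065,"twist": 0},{"x": 0,"y": 0,"z": -0.08,"twist": 0},{"x": 0,"y": 0,"z": -0.09,"twist": 0},{"x": 0,"y": 0,"z": -0.09,"twist": 0}]}}

```text
time: 9.05
tool_pos: [527.0, -132.8, 126.3]
tcp_rot: [3.141, 0.004, 2.679]
contact_force: [0.2, 0.1, 0.2]
grip_width: 66.1
finger_force: 0.0
```

```bash
python3 - <<'E'
from h import *
from plant import bot
o=bot.get_obs();show(o)
c=bot.capture("wrist");cv2.imwrite('pics/w3.png',c["pixels"][:,:,::-1])
s=bot.capture("scene")["pixels"][80:230,160:350,::-1]
t=bot.capture("top")["pixels"][100:240,150:340,::-1]
a=cv2.imread('pics/w3.png')[184:,];a=cv2.resize(a,(780,305));b=np.hstack([cv2.resize(s,(390,290),interpolation=2),cv2.resize(t,(390,290),interpolation=2)]);cv2.imwrite('pics/ws3.png',np.vstack([a,b]))
E
```

```text
t 9.05 station [-43.7  24.1] z 126.3 rpy [179.98   0.22 153.51] Fst [ 0.19 -0.15] 0.25 w 66.1 0.0 q6 -1.5
```

View pics/ws3.png

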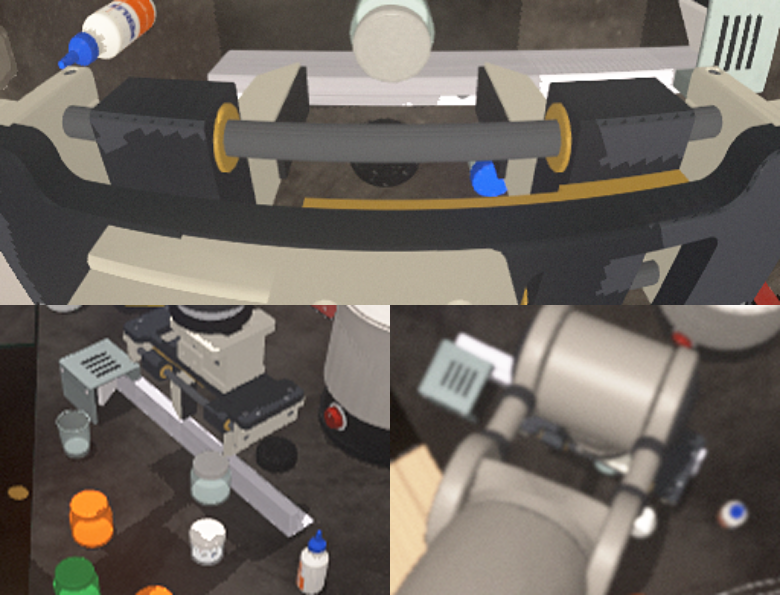

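The jar stands upright against the fence, and the fingers are clear of it. The small pot and glue haven't moved. Next I turn the tool 96° (flat of the closed fingers facing the hood, leaning slightly towards the fence) and go behind the jar.

{"name": "play_rows", "arguments": {"commands": [{"x": 0,"y": -0.006,"z": 0,"twist": 6},{"x": 0,"y": -0.013,"z": 0,"twist": 12},{"x": 0.001,"y": -0.02,"z": 0,"twist": 20},{"x": 0.001,"y": -0.027,"z": 0,"twist": 28},{"x": 0.002,"y": -0.034,"z": 0,"twist": 36},{"x": 0.002,"y": -0.041,"z": 0,"twist": 44},{"x": 0.003,"y": -0.048,"z": 0,"twist": 52},{"x": 0.003,"y": -0.051,"z": 0,"twist": 60}], "jaw": 1}}

```text
time: 10.0
tool_pos: [499.9, -177.0, 123.3]
tcp_rot: [-3.14, -0.001, 1.626]
contact_force: [-0.5, -0.6, 0.1]
grip_width: 6.8
finger_force: 0.0
```

{"name": "play_rows", "arguments": {"commands": [{"x": 0,"y": 0,"z": 0,"twist": 8},{"x": 0,"y": 0,"z": 0,"twist": 16},{"x": 0,"y": 0,"z": 0,"twist": 24},{"x": 0,"y": 0,"z": 0,"twist": 31},{"x": 0,"y": 0,"z": 0,"twist": 36},{"x": 0,"y": 0,"z": 0,"twist": 36},{"x": 0,"y": 0,"z": 0,"twist": 36},{"x": 0,"y": 0,"z": 0,"twist": 36}]}}

```text
time: 10.8
tool_pos: [500.5, -176.7, 123.9]
tcp_rot: [-3.141, 0.0, 1.005]
contact_force: [-0.7, 0.4, 0.0]
grip_width: 0.4
finger_force: 0.0
```

```bash
python3 - <<'E'
from h import *
from plant import bot
o=bot.get_obs();show(o);print(plan(o,-95,27,35,57.5))
c=bot.capture("wrist");cv2.imwrite('pics/w4.png',c["pixels"][:,:,::-1])
E
```

```text
t 10.8 station [-94.8  28.3] z 123.9 rpy [-179.96    0.     57.6 ] Fst [0.07 0.83] 0.04 w 0.4 0.0 q6 0.08
(array([-0.0001,  0.0013,  0.0889]), np.float64(0.1))
```

View pics/w4.png

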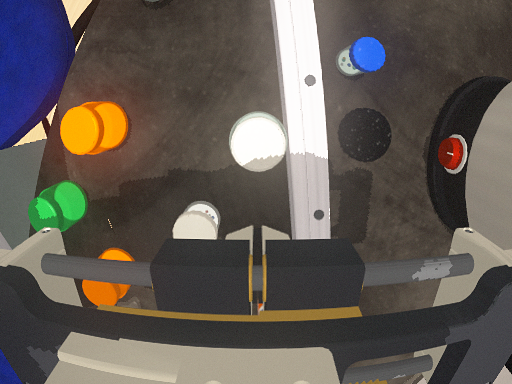

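The fingers are closed at column 258 and the jar cap is at (258,142), directly ahead and touching the fence edge. That puts the jar at station y≈23, so the frame is good. Descending.

{"name": "play_rows", "arguments": {"commands": [{"x": 0,"y": 0.001,"z": 0.015,"twist": 0},{"x": 0,"y": 0.001,"z": 0.03,"twist": 0},{"x": 0,"y": 0.001,"z": 0.045,"twist": 0},{"x": 0,"y": 0.001,"z": 0.06,"twist": 0},{"x": 0,"y": 0.001,"z": 0.072,"twist": 0},{"x": 0,"y": 0.001,"z": 0.08,"twist": 0},{"x": 0,"y": 0.001,"z": 0.085,"twist": 0},{"x": 0,"y": 0.001,"z": 0.088,"twist": 0}]}}

```text
time: 11.65
tool_pos: [501.6, -177.3, 36.1]
tcp_rot: [3.142, -0.0, 1.004]
contact_force: [0.5, -0.7, 0.7]
grip_width: 0.5
finger_force: 0.0
```

{"name": "play_rows", "arguments": {"commands": [{"x": 0.001,"y": 0,"z": 0,"twist": 0},{"x": 0.003,"y": 0,"z": 0,"twist": 0},{"x": 0.005,"y": 0,"z": 0,"twist": 0},{"x": 0.007,"y": 0,"z": 0,"twist": 0},{"x": 0.009,"y": 0,"z": 0,"twist": 0},{"x": 0.011,"y": -0.001,"z": 0,"twist": 0},{"x": 0.013,"y": -0.001,"z": 0,"twist": 0},{"x": 0.014,"y": -0.001,"z": 0,"twist": 0}]}}

```text
time: 12.45
tool_pos: [508.3, -164.7, 36.3]
tcp_rot: [3.142, -0.0, 1.004]
contact_force: [0.2, -0.3, -1.0]
grip_width: 0.4
finger_force: 0.0
```

```bash
python3 - <<'E'
from h import *
from plant import bot
o=bot.get_obs();show(o);print(plan(o,-75,27,35,57.5),plan(o,70,27,35,57.5))
E
```

```text
t 12.45 station [-80.6  26.6] z 36.3 rpy [ 1.800e+02 -1.000e-02  5.751e+01] Fst [-0.2  -0.32] -0.96 w 0.4 0.0 q6 0.11
(array([ 0.0056, -0.001 ,  0.0013]), np.float64(0.01)) (array([ 0.1498, -0.0161,  0.0013]), np.float64(0.01))
```

{"name": "play_rows", "arguments": {"commands": [{"x": 0.001,"y": 0,"z": 0,"twist": 0},{"x": 0.002,"y": 0,"z": 0,"twist": 0},{"x": 0.003,"y": 0,"z": 0,"twist": 0},{"x": 0.004,"y": 0,"z": 0,"twist": 0},{"x": 0.005,"y": -0.0005,"z": 0,"twist": 0},{"x": 0.0065,"y": -0.0005,"z": 0,"twist": 0},{"x": 0.008,"y": -0.0005,"z": 0,"twist": 0},{"x": 0.01,"y": -0.001,"z": 0,"twist": 0}]}}

```text
time: 13.25
tool_pos: [512.8, -155.9, 36.3]
tcp_rot: [3.141, -0.0, 1.003]
contact_force: [-0.2, -0.3, -0.1]
grip_width: 0.6
finger_force: 0.3
```

{"name": "play_rows", "arguments": {"commands": [{"x": 0.0025,"y": -0.0003,"z": 0,"twist": 0},{"x": 0.005,"y": -0.0005,"z": 0,"twist": 0},{"x": 0.008,"y": -0.0008,"z": 0,"twist": 0},{"x": 0.011,"y": -0.0011,"z": 0,"twist": 0},{"x": 0.014,"y": -0.0014,"z": 0,"twist": 0},{"x": 0.017,"y": -0.0017,"z": 0,"twist": 0},{"x": 0.02,"y": -0.002,"z": 0,"twist": 0},{"x": 0.023,"y": -0.0023,"z": 0,"twist": 0}]}}

```text
time: 14.05
tool_pos: [523.2, -135.1, 36.3]
tcp_rot: [-3.142, -0.0, 1.004]
contact_force: [-0.1, -0.6, -0.2]
grip_width: 0.6
finger_force: 0.3
```

```bash
python3 - <<'E'
from h import *
from plant import bot
o=bot.get_obs();show(o);print(plan(o,70,27,35,57.5))
c=bot.capture("wrist");cv2.imwrite('pics/w5.png',c["pixels"][:,:,::-1])
E
```

```text
t 14.05 station [-47.4  26.5] z 36.3 rpy [-180.     -0.     57.51] Fst [-0.6  -0.21] -0.18 w 0.6 0.3 q6 0.17
(array([ 0.1167, -0.0128,  0.0013]), np.float64(0.01))
```

View pics/w5.png

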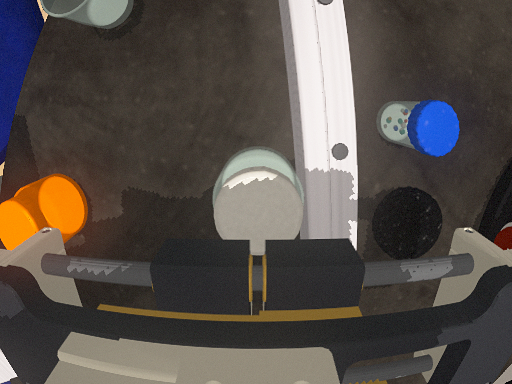

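The jar (258,205) is touching the fingertips and sitting against the fence at column 300, with the lane ahead clear. I keep pushing.

{"name": "play_rows", "arguments": {"commands": [{"x": 0.0035,"y": -0.0004,"z": 0,"twist": 0},{"x": 0.0075,"y": -0.0008,"z": 0,"twist": 0},{"x": 0.012,"y": -0.0013,"z": 0,"twist": 0},{"x": 0.0165,"y": -0.0017,"z": 0,"twist": 0},{"x": 0.021,"y": -0.0022,"z": 0,"twist": 0},{"x": 0.0255,"y": -0.0027,"z": 0,"twist": 0},{"x": 0.03,"y": -0.0031,"z": 0,"twist": 0},{"x": 0.034,"y": -0.0035,"z": 0,"twist": 0}]}}

```text
time: 14.9
tool_pos: [538.6, -104.4, 36.3]
tcp_rot: [3.142, -0.0, 1.004]
contact_force: [0.7, -1.4, 0.0]
grip_width: 0.4
finger_force: 0.3
```

{"name": "play_rows", "arguments": {"commands": [{"x": 0.004,"y": -0.0004,"z": 0,"twist": 0},{"x": 0.0085,"y": -0.0009,"z": 0,"twist": 0},{"x": 0.013,"y": -0.0014,"z": 0,"twist": 0},{"x": 0.0175,"y": -0.0018,"z": 0,"twist": 0},{"x": 0.022,"y": -0.0023,"z": 0,"twist": 0},{"x": 0.0265,"y": -0.0028,"z": 0,"twist": 0},{"x": 0.031,"y": -0.0032,"z": 0,"twist": 0},{"x": 0.035,"y": -0.0037,"z": 0,"twist": 0}]}}

```text
time: 15.7
tool_pos: [554.3, -72.9, 36.3]
tcp_rot: [3.142, -0.0, 1.004]
contact_force: [-0.4, -1.3, -0.3]
grip_width: 0.7
finger_force: 0.3
```

```bash
python3 - <<'E'
from h import *
from plant import bot
o=bot.get_obs();show(o);print(plan(o,70,26.5,35,57.5))
E
```

```text
t 15.7 station [22.1 26.4] z 36.3 rpy [ 1.80e+02 -1.00e-02  5.75e+01] Fst [-1.35 -0.24] -0.34 w 0.7 0.3 q6 0.3
(array([ 0.0477, -0.0051,  0.0013]), np.float64(0.0))
```

{"name": "play_rows", "arguments": {"commands": [{"x": 0.003,"y": -0.0003,"z": 0,"twist": 0},{"x": 0.007,"y": -0.0007,"z": 0,"twist": 0},{"x": 0.011,"y": -0.0012,"z": 0,"twist": 0},{"x": 0.015,"y": -0.0016,"z": 0,"twist": 0},{"x": 0.019,"y": -0.002,"z": 0,"twist": 0},{"x": 0.023,"y": -0.0024,"z": 0,"twist": 0},{"x": 0.0265,"y": -0.0028,"z": 0,"twist": 0},{"x": 0.029,"y": -0.003,"z": 0,"twist": 0}]}}

```text
time: 16.5
tool_pos: [567.3, -46.9, 36.3]
tcp_rot: [-3.142, -0.0, 1.004]
contact_force: [-0.0, -1.7, -0.2]
grip_width: 0.6
finger_force: 0.3
```

{"name": "play_rows", "arguments": {"commands": [{"x": 0.002,"y": -0.0002,"z": 0,"twist": 0},{"x": 0.004,"y": -0.0004,"z": 0,"twist": 0},{"x": 0.006,"y": -0.0006,"z": 0,"twist": 0},{"x": 0.008,"y": -0.0008,"z": 0,"twist": 0},{"x": 0.01,"y": -0.001,"z": 0,"twist": 0},{"x": 0.012,"y": -0.0013,"z": 0,"twist": 0},{"x": 0.0135,"y": -0.0014,"z": 0,"twist": 0},{"x": 0.0145,"y": -0.0015,"z": 0,"twist": 0}]}}

```text
time: 17.3
tool_pos: [573.7, -34.0, 36.2]
tcp_rot: [-3.141, -0.0, 1.004]
contact_force: [-0.5, -0.2, -0.0]
grip_width: 0.5
finger_force: 0.3
```

```bash
python3 - <<'E'
from h import *
from plant import bot
o=bot.get_obs();show(o);print(plan(o,70,26.5,35,57.5))
c=bot.capture("wrist");cv2.imwrite('pics/w6.png',c["pixels"][:,:,::-1])
E
```

```text
t 17.3 station [65.5 26.4] z 36.2 rpy [-179.99   -0.     57.51] Fst [-0.38  0.37] -0.01 w 0.5 0.3 q6 0.37
(array([ 0.0044, -0.0006,  0.0012]), np.float64(0.01))
```

View pics/w6.png

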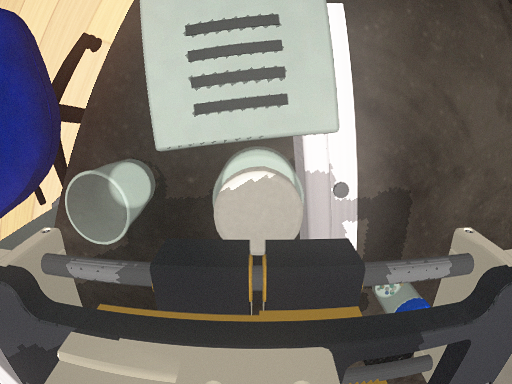

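The jar (258,205) is at the hood mouth, against the fence and clear of the vial (110,205). Now I feel for the plate.

{"name": "play_rows", "arguments": {"commands": [{"x": 0.0015,"y": -0.0002,"z": 0,"twist": 0},{"x": 0.003,"y": -0.0003,"z": 0,"twist": 0},{"x": 0.0045,"y": -0.0005,"z": 0,"twist": 0},{"x": 0.006,"y": -0.0006,"z": 0,"twist": 0},{"x": 0.0075,"y": -0.0008,"z": 0,"twist": 0},{"x": 0.009,"y": -0.0009,"z": 0,"twist": 0},{"x": 0.01,"y": -0.001,"z": 0,"twist": 0},{"x": 0.011,"y": -0.0012,"z": 0,"twist": 0}]}}

```text
time: 18.15
tool_pos: [578.6, -24.2, 36.3]
tcp_rot: [-3.142, -0.0, 1.004]
contact_force: [-0.3, -0.6, -0.4]
grip_width: 0.6
finger_force: 0.3
```

{"name": "play_rows", "arguments": {"commands": [{"x": 0.0005,"y": 0,"z": 0,"twist": 0},{"x": 0.001,"y": -0.0001,"z": 0,"twist": 0},{"x": 0.0015,"y": -0.0002,"z": 0,"twist": 0},{"x": 0.002,"y": -0.0002,"z": 0,"twist": 0},{"x": 0.0025,"y": -0.0003,"z": 0,"twist": 0},{"x": 0.003,"y": -0.0003,"z": 0,"twist": 0},{"x": 0.0035,"y": -0.0004,"z": 0,"twist": 0},{"x": 0.004,"y": -0.0004,"z": 0,"twist": 0}]}}

```text
time: 18.95
tool_pos: [580.5, -20.7, 36.3]
tcp_rot: [3.142, -0.0, 1.004]
contact_force: [-0.5, -0.5, -0.9]
grip_width: 0.3
finger_force: 0.3
```

```bash
python3 - <<'E'
from h import *
from plant import bot
o=bot.get_obs();show(o)
E
```

```text
t 18.95 station [80.5 26.3] z 36.3 rpy [180.   -0.   57.5] Fst [-0.63  0.21] -0.91 w 0.3 0.3 q6 0.4
```

{"name": "play_rows", "arguments": {"commands": [{"x": 0.0005,"y": 0,"z": 0,"twist": 0},{"x": 0.001,"y": -0.0001,"z": 0,"twist": 0},{"x": 0.0015,"y": -0.0002,"z": 0,"twist": 0},{"x": 0.002,"y": -0.0002,"z": 0,"twist": 0},{"x": 0.0025,"y": -0.0003,"z": 0,"twist": 0},{"x": 0.003,"y": -0.0003,"z": 0,"twist": 0},{"x": 0.0033,"y": -0.0004,"z": 0,"twist": 0},{"x": 0.0035,"y": -0.0004,"z": 0,"twist": 0}]}}

```text
time: 19.75
tool_pos: [582.0, -17.5, 36.3]
tcp_rot: [-3.142, -0.0, 1.004]
contact_force: [-0.5, -1.4, 0.5]
grip_width: 0.0
finger_force: 0.3
```

{"name": "play_rows", "arguments": {"commands": [{"x": 0.0004,"y": 0,"z": 0,"twist": 0},{"x": 0.0008,"y": -0.0001,"z": 0,"twist": 0},{"x": 0.0012,"y": -0.0001,"z": 0,"twist": 0},{"x": 0.0016,"y": -0.0002,"z": 0,"twist": 0},{"x": 0.002,"y": -0.0002,"z": 0,"twist": 0},{"x": 0.0024,"y": -0.0002,"z": 0,"twist": 0},{"x": 0.0028,"y": -0.0003,"z": 0,"twist": 0},{"x": 0.003,"y": -0.0003,"z": 0,"twist": 0}]}}

```text
time: 20.55
tool_pos: [583.3, -14.7, 36.3]
tcp_rot: [-3.142, -0.0, 1.004]
contact_force: [-0.7, -0.9, 1.0]
grip_width: 0.1
finger_force: 0.3
```

{"name": "play_rows", "arguments": {"commands": [{"x": 0.0005,"y": 0,"z": 0,"twist": 0},{"x": 0.001,"y": -0.0001,"z": 0,"twist": 0},{"x": 0.0015,"y": -0.0002,"z": 0,"twist": 0},{"x": 0.002,"y": -0.0002,"z": 0,"twist": 0},{"x": 0.0025,"y": -0.0003,"z": 0,"twist": 0},{"x": 0.003,"y": -0.0003,"z": 0,"twist": 0},{"x": 0.0033,"y": -0.0004,"z": 0,"twist": 0},{"x": 0.0035,"y": -0.0004,"z": 0,"twist": 0}]}}

```text
time: 21.35
tool_pos: [584.8, -11.6, 36.3]
tcp_rot: [-3.142, -0.0, 1.004]
contact_force: [-0.6, 0.1, 0.1]
grip_width: 0.4
finger_force: 0.3
```

{"name": "play_rows", "arguments": {"commands": [{"x": 0.0005,"y": 0,"z": 0,"twist": 0},{"x": 0.001,"y": -0.0001,"z": 0,"twist": 0},{"x": 0.0015,"y": -0.0002,"z": 0,"twist": 0},{"x": 0.002,"y": -0.0002,"z": 0,"twist": 0},{"x": 0.0025,"y": -0.0003,"z": 0,"twist": 0},{"x": 0.003,"y": -0.0003,"z": 0,"twist": 0},{"x": 0.0033,"y": -0.0004,"z": 0,"twist": 0},{"x": 0.0035,"y": -0.0004,"z": 0,"twist": 0}]}}

```text
time: 22.15
tool_pos: [586.4, -8.4, 36.3]
tcp_rot: [3.142, -0.0, 1.004]
contact_force: [-1.1, -0.0, -0.2]
grip_width: 0.4
finger_force: 0.3
```

{"name": "play_rows", "arguments": {"commands": [{"x": 0.0005,"y": 0,"z": 0,"twist": 0},{"x": 0.001,"y": -0.0001,"z": 0,"twist": 0},{"x": 0.0015,"y": -0.0002,"z": 0,"twist": 0},{"x": 0.002,"y": -0.0002,"z": 0,"twist": 0},{"x": 0.0025,"y": -0.0003,"z": 0,"twist": 0},{"x": 0.003,"y": -0.0003,"z": 0,"twist": 0},{"x": 0.0033,"y": -0.0004,"z": 0,"twist": 0},{"x": 0.0035,"y": -0.0004,"z": 0,"twist": 0}]}}

```text
time: 22.95
tool_pos: [587.7, -6.0, 36.3]
tcp_rot: [3.142, 0.001, 1.004]
contact_force: [-2.6, -6.1, 0.6]
grip_width: 0.4
finger_force: 3.0
```

```bash
python3 - <<'E'
from h import *
from plant import bot
o=bot.get_obs();show(o)
E
```

```text
t 22.95 station [96.9 26.3] z 36.3 rpy [1.80e+02 6.00e-02 5.75e+01] Fst [-6.65 -0.42] 0.61 w 0.4 3.0 q6 0.43
```

The plate is found at TCP x≈96, with about 6.6 N. I ease up to about 10 N.

{"name": "play_rows", "arguments": {"commands": [{"x": 0.0002,"y": 0,"z": 0,"twist": 0},{"x": 0.0004,"y": 0,"z": 0,"twist": 0},{"x": 0.0006,"y": 0,"z": 0,"twist": 0},{"x": 0.0008,"y": -0.0001,"z": 0,"twist": 0},{"x": 0.0009,"y": -0.0001,"z": 0,"twist": 0},{"x": 0.0009,"y": -0.0001,"z": 0,"twist": 0},{"x": 0.0009,"y": -0.0001,"z": 0,"twist": 0},{"x": 0.0009,"y": -0.0001,"z": 0,"twist": 0}]}}

```text
time: 23.75
tool_pos: [588.0, -5.7, 36.3]
tcp_rot: [3.142, 0.002, 1.004]
contact_force: [-1.3, -7.4, 2.3]
grip_width: 0.5
finger_force: 3.9
```

```bash
python3 - <<'E'
from h import *
from plant import bot
o=bot.get_obs();show(o)
E
```

```text
t 23.75 station [97.2 26.2] z 36.3 rpy [1.80e+02 9.00e-02 5.75e+01] Fst [-7.15 -2.14] 2.32 w 0.5 3.9 q6 0.43
```

{"name": "play_rows", "arguments": {"commands": [{"x": 0.0001,"y": 0.0002,"z": 0,"twist": 0},{"x": 0.0002,"y": 0.0003,"z": 0,"twist": 0},{"x": 0.0003,"y": 0.0004,"z": 0,"twist": 0},{"x": 0.0004,"y": 0.0005,"z": 0,"twist": 0},{"x": 0.0005,"y": 0.0005,"z": 0,"twist": 0},{"x": 0.0006,"y": 0.0005,"z": 0,"twist": 0},{"x": 0.0006,"y": 0.0005,"z": 0,"twist": 0},{"x": 0.0006,"y": 0.0005,"z": 0,"twist": 0}]}}

```text
time: 24.55
tool_pos: [588.3, -5.6, 36.3]
tcp_rot: [-3.141, 0.002, 1.004]
contact_force: [-4.6, -8.2, 1.4]
grip_width: 0.4
finger_force: 4.6
```

```bash
python3 - <<'E'
from h import *
from plant import bot
o=bot.get_obs();show(o)
c=bot.capture("wrist")["pixels"];a=c[120:290,150:370,::-1]
b=cv2.imread('pics/w6.png')[120:290,150:370]
cv2.imwrite('pics/w7.png',cv2.resize(np.hstack([a,b]),(800,309)))
for i in range(3): show(bot.get_obs())
E
```

```text
t 24.55 station [97.5 26. ] z 36.3 rpy [-1.7996e+02  1.3000e-01  5.7500e+01] Fst [-9.34  0.44] 1.35 w 0.4 4.6 q6 0.43
t 24.6 station [97.5 26. ] z 36.3 rpy [-1.7996e+02  1.3000e-01  5.7500e+01] Fst [-10.07  -0.49] 2.58 w 0.3 4.6 q6 0.43
t 24.6 station [97.5 26. ] z 36.3 rpy [-1.7996e+02  1.3000e-01  5.7500e+01] Fst [-10.07  -0.49] 2.58 w 0.3 4.6 q6 0.43
t 24.6 station [97.5 26. ] z 36.3 rpy [-1.7996e+02  1.3000e-01  5.7500e+01] Fst [-10.07  -0.49] 2.58 w 0.3 4.6 q6 0.43
```

View pics/w7.png

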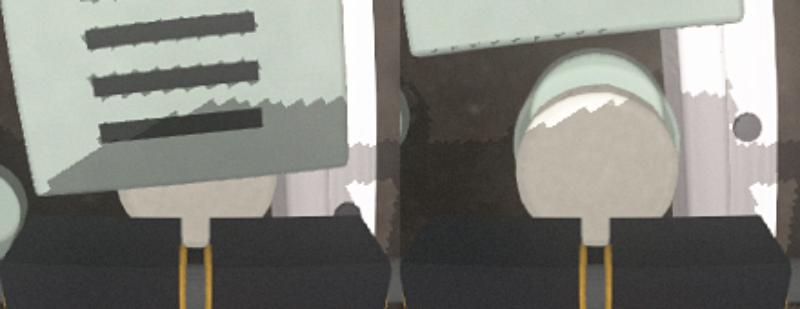

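The jar is under the hood and still in line with the fence, and the push is about 10 N. Holding there for well over a second.

{"name": "play_rows", "arguments": {"commands": [{"x": 0.0002,"y": 0,"z": 0,"twist": 0},{"x": 0.0002,"y": 0,"z": 0,"twist": 0},{"x": 0.0002,"y": 0,"z": 0,"twist": 0},{"x": 0.0002,"y": 0,"z": 0,"twist": 0},{"x": 0.0002,"y": 0,"z": 0,"twist": 0},{"x": 0.0002,"y": 0,"z": 0,"twist": 0},{"x": 0.0002,"y": 0,"z": 0,"twist": 0},{"x": 0.0002,"y": 0,"z": 0,"twist": 0}]}}

```text
time: 25.4
tool_pos: [588.4, -5.5, 36.2]
tcp_rot: [-3.141, 0.002, 1.004]
contact_force: [-5.3, -8.6, 2.2]
grip_width: 0.6
finger_force: 4.8
```

{"name": "play_rows", "arguments": {"commands": [{"x": 0,"y": 0,"z": 0,"twist": 0},{"x": 0,"y": 0,"z": 0,"twist": 0},{"x": 0,"y": 0,"z": 0,"twist": 0},{"x": 0,"y": 0,"z": 0,"twist": 0},{"x": 0,"y": 0,"z": 0,"twist": 0},{"x": 0,"y": 0,"z": 0,"twist": 0},{"x": 0,"y": 0,"z": 0,"twist": 0},{"x": 0,"y": 0,"z": 0,"twist": 0}]}}

```text
time: 26.2
tool_pos: [588.4, -5.6, 36.3]
tcp_rot: [-3.141, 0.002, 1.004]
contact_force: [-4.6, -9.5, 1.2]
grip_width: 0.1
finger_force: 4.8
```

```bash
python3 - <<'E'
from h import *
from plant import bot
show(bot.get_obs())
E
```

```text
t 26.2 station [97.6 25.9] z 36.3 rpy [-1.7996e+02  1.4000e-01  5.7500e+01] Fst [-10.55  -0.12] 1.2 w 0.1 4.8 q6 0.43
```

{"name": "play_rows", "arguments": {"commands": [{"x": 0,"y": 0,"z": 0,"twist": 0},{"x": 0,"y": 0,"z": 0,"twist": 0},{"x": 0,"y": 0,"z": 0,"twist": 0},{"x": 0,"y": 0,"z": 0,"twist": 0},{"x": 0,"y": 0,"z": 0,"twist": 0},{"x": 0,"y": 0,"z": 0,"twist": 0},{"x": 0,"y": 0,"z": 0,"twist": 0},{"x": 0,"y": 0,"z": 0,"twist": 0}]}}

```text
time: 27.0
tool_pos: [588.4, -5.5, 36.3]
tcp_rot: [-3.141, 0.002, 1.004]
contact_force: [-4.2, -9.6, 2.6]
grip_width: 0.4
finger_force: 4.8
```

{"name": "play_rows", "arguments": {"commands": [{"x": -0.0004,"y": 0,"z": 0,"twist": 0},{"x": -0.0008,"y": 0,"z": 0,"twist": 0},{"x": -0.0012,"y": 0,"z": 0,"twist": 0},{"x": -0.0016,"y": 0.0001,"z": 0,"twist": 0},{"x": -0.002,"y": 0.0001,"z": 0,"twist": 0},{"x": -0.0024,"y": 0.0001,"z": 0,"twist": 0},{"x": -0.0028,"y": 0.0002,"z": 0,"twist": 0},{"x": -0.0032,"y": 0.0002,"z": 0,"twist": 0}]}}

```text
time: 27.8
tool_pos: [587.7, -6.5, 36.3]
tcp_rot: [-3.141, -0.001, 1.004]
contact_force: [-0.8, -0.6, -0.4]
grip_width: 0.3
finger_force: 0.5
```

{"name": "play_rows", "arguments": {"commands": [{"x": -0.0005,"y": 0,"z": 0,"twist": 0},{"x": -0.001,"y": 0,"z": 0,"twist": 0},{"x": -0.002,"y": 0.0001,"z": 0,"twist": 0},{"x": -0.004,"y": 0.0003,"z": 0,"twist": 0},{"x": -0.008,"y": 0.0006,"z": 0,"twist": 0},{"x": -0.014,"y": 0.001,"z": 0,"twist": 0},{"x": -0.022,"y": 0.002,"z": 0,"twist": 0},{"x": -0.03,"y": 0.003,"z": 0,"twist": 0}]}}

```text
time: 28.6
tool_pos: [573.7, -34.6, 36.3]
tcp_rot: [-3.142, -0.0, 1.003]
contact_force: [0.2, -0.4, -0.4]
grip_width: 0.3
finger_force: 0.0
```

```bash
python3 - <<'E'
from h import *
from plant import bot
show(bot.get_obs())
w=bot.capture("wrist")["pixels"][60:300,60:460,::-1]
s=bot.capture("scene")["pixels"][80:230,160:350,::-1]
cv2.imwrite('pics/e.png',np.hstack([cv2.resize(w,(450,270)),cv2.resize(s,(342,270))]))
E
```

```text
t 28.6 station [65.  26.2] z 36.3 rpy [-180.     -0.     57.49] Fst [-0.25 -0.37] -0.41 w 0.3 0.0 q6 0.37
```

View pics/e.png

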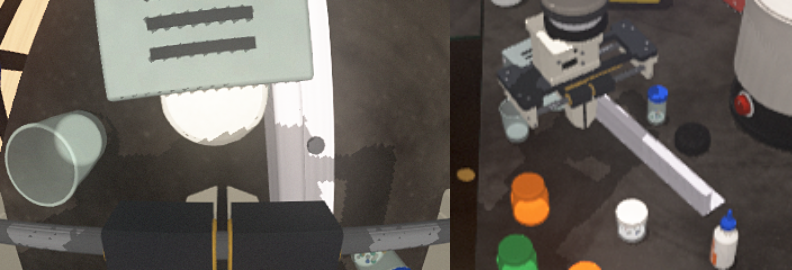

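The jar stands under the hood against the fence, the fingers are about 30 mm clear of it, and the other objects haven't moved.

```bash
python3 -c "
from plant import bot
print(bot.close_job())"
```

```text
the job is handed in; nothing more can be done
None
```

The jar is left standing in the hood against the fence, after being pressed onto the seat plate at about 10 N for over 2 s. The arm is backed off, nothing else appears to have moved in the last pictures, and the job was handed in at about 29 s; no verdict was returned.

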